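# Hang the bobbin box on its screw

### The arm

A 7-joint arm with a two-finger parallel gripper is mounted at the origin on the work surface. World frame = base frame: x ahead of the robot, y to its left, z up, the work surface at z = 0. Lengths are in m, angles in rad, forces in N, time in s.
With the tool pointing down it reaches from about 0.425 to 0.825 m from the base axis. Payload 3.6 kg.
Tool frame: the origin (TCP) lies at the centre of the arm's flange, where the gripper is bolted on; the fingertips stand 186 mm ahead of it and the grasp point (between the pads) lies 167 mm ahead of it (ctrl.tip_extent is the distance from the TCP to the fingertips, in m); x points along the fingers, y is the direction in which the jaws open and shut, and the axes are right-handed (so a half turn about x gives the same grasp; the last joint's range is limited). The gripper opens to 93 mm and grips with 3 to 60 N. Pads are 15 mm wide; open, the fingers measure 128 mm over their backs; the gripper's body (75 mm by 188 mm) begins 65 mm behind the grasp point.
Start: joints at [1.111, 0.615, -0.013, 1.423, 0.008, 1.103, -0.04], TCP at [0.273, -0.59, 0.405] pointing down, gripper open.
Joint ranges: [-3.12, 3.12], [-0.3, 2.06], [-1.34, 1.32], [0.26, 2.42], [-1.36, 4.5], [0.01, 1.98], [-2.84, 2.84]. Speed limits (rad/s): [2.79, 2.79, 3.14, 3.14, 3.14, 3.14, 3.14].

### API

Orientations are given as [roll, pitch, yaw] about the fixed x, y, z axes, in that order (R = Rz(yaw) Ry(pitch) Rx(roll)).
In Python, from station import ctrl, eyes gives the robot as it stands. The module is installed in compiled form; this text tells all that it offers.
- The arm moves only by the tool apply_moves, never from a script. Its argument "steps" is a list of rows, each a list of 2 entries, a list of its own where there are three numbers: the shift along the tool's x, y, z in mm, then the turn about the tool's x in rad. In form: [[[tx, ty, tz], twist], ...]. A call has 1 to 20 rows; each row is the pose to reach, as a shift and turn from the pose commanded when the call began, along the tool's axes at that moment; what a row does not reach only later rows make up. A row lasts 1/12 s, in which the tool goes at most 41.7 mm and 7.16 degrees, less where a joint would pass 70% of its speed; a pose out of reach is approached as far as the arm can. A call with a gripper value outside its range is refused whole. "grip" is the finger opening in mm, from 0 to 93, set as the call begins (left out, the last holds). The fingers move at their own pace and stop on an object; the grip force is fixed at half the most. Time passes only in rows, so rows that repeat a pose let the fingers close. It gives the time, the measured TCP pose, the force and the opening at its end, in the units of the state.
- ctrl.read_state(): the state, without advancing time (a new reading comes with each control period).
- eyes.camera(name): name is "side" or "top"; returns the picture (384x512x3 uint8, blue, green, red); there is no depth.
- eyes.camera_model(name): a dict with "intrinsics" (3x3 intrinsics, pixels), "R" (3x3) and "t" (3): a world point X has camera coordinates R X + t. Camera axes: x right, y down, z forward; pixel columns grow to the right and rows downward; lengths in m; the calibration is good to about 2 mm. A picture is of the moment at which its call begins. camera_model takes no time and is no camera call.
- ctrl.sign_off(): hands the job in, once; it reports no verdict.
Trained networks look in the newest picture that a camera, given by its name, has taken for a name from the list of things; names that differ only in an ending like _2 or _b are one class to them, and where a whole thing is asked for, a point or a joint stands for the part that bears it (a point fixed in the world has none). Each returns a list of dicts, best first, with "p" (0 to 1); they miss things now and then, are a little off and sometimes report something else, mostly with a low value. They report only what shows in the picture. A call takes as long as a camera call.
- eyes.recognise(camera, label): "centre" ([column, row] in pixels, amid what is visible of it).
The state is a dict: "clock": time; "joint_positions": joint angles; "qvel": joint speeds; "tau": joint torques, N m; "position": TCP position; "ee_rot": TCP orientation; "force": force on the tool from outside, world axes, zero at the start; "moment": the same for the moment, N m; "gripper_width": opening from 0.0 (shut) to 1.0 (fully open).
Only numpy, scipy, OpenCV 4.12 (cv2) and the standard library are available. Lean on these libraries where they do the work, as an engineer would, in place of code of your own. Each camera call takes 0.05 s, during which the arm holds its last target. There are 200 camera calls.

### The job

Pick up the empty wooden bobbin box and hang it on the screw clamped in the slotted strip of the display board: feel for the screw head with the keyhole of the hanger on the box's back until the head drops in and the box lies against the board, then slide the box down until it is fully home in the narrow slot, and only then let go, leaving it hanging upright and flush. Feel with a light touch, never forcing the box against the screw or board, and leave the other things on the stall where they are.

Things in the scene. Friction and masses are not known exactly. Their poses are not given: they have to be found in the camera images.
- box_mid (a point): Centre, half-way up, of the loose light-wood bobbin box standing on the table; 0.22 to 0.39 kg. x points to its back (to the board when hung), z up. Mm from here: underside z -56; front wall x -43 to -33, side walls y 42 to 50 either side, tops z +29; floor top z -48; back board x 33 to 47, 100 wide, top z +56; hanger and two low rubber bumpers on the back reach x +50.
- front_wall (a point): Best place to hold the box, from above: middle of its front wall (10 mm thick, 100 wide), 12 mm under the wall's top edge. Box axes; x is across the wall. One finger goes inside the box, where 66 mm (x) by 84 mm (y) is free, the floor 65 mm below this point. The back board starts 71 mm behind this point and rises 39 mm above it.
- hole (a point): Centre of the keyhole's round hole (17 mm) on the rear face of the 3 mm steel hanger plate (70 wide) on the box's back: 50 mm behind and 19 mm above box_mid, on the box's middle plane. A pocket behind the plate takes the screw head. Box axes.
- slot_end (a point): 16 mm straight above hole: the spot on the hanger's rear face where the middle of the screw's shank lies when the box is fully home. The slot, 8 mm wide, runs up from the round hole to just above here. So the box slides down 16 mm from hole to home. Box axes.
- strip_mid (a point): Middle of a steel strip (80 x 26 mm) let in flush with the board's face, 185 to 215 mm up, with a level slot in which the hanging screw is clamped: its axis stands 0 to 14 mm to either side (y) of this point, at this height; just where is seen or felt, not measured. x level into the board, z up, y along the board, as board.
- strip: The strip with its steel screw, as a solid; origin and axes as strip_mid. 6 mm shank stands out 4.8 mm (-x), then a round head 14 mm across, 4 mm thick, rim hardly bevelled. A hanger that meets the head stops about 8.8 mm off the board; with the head in the hole it goes on to the board. Fixed, rigid. Pushes of 5 to 10 N are fine; over 20 N is too much.
- board: Upright plywood board, 360 wide, 15 thick, 290 high, fixed, on two feet 20 high that reach 20 mm out in front. Origin: middle of its front face at table height; x level into the board, y along it, away from its medallion end. Framed medallion 90 x 110 x 12 at y -120, z 185 mm; strip's middle at y -10 to +90. Pushes of 5 to 10 N on board or screw are fine; over 20 N is too much.
- jar: Closed glass jar, 52 mm across, 75 high; origin under its middle. Bystander.
- reel: Wooden thread reel standing on end, 44 mm across, 54 high; origin under its middle. Bystander.
- tin: Low round tin, 72 mm across, 32 high; origin under its middle. Bystander.

How it is judged:
By the outcome, as a careful person would: the job done as asked, in the order asked, and still so for the second after the job is handed in, with the robot touching nothing.
It also fails if it takes over 67 s, if anything falls off the work surface, if the arm or the gripper's body presses on something with over 40 N, if the wrist force passes 120 N, or if a joint passes its speed limit or range.

## Working session

There is one attempt and no reset: what is moved stays moved. The work goes in short steps, Python scripts to look and compute and a tool call to move; the robot and the scene stay as the last step left them, time stands still between calls to the robot, and variables do not carry over. Pictures are saved under pics/ and viewed, about 8 in all and at most 12, crops included, and the job is handed in when it is done.

Besides the shell and the picture viewer there is one more tool, called after ">>>" in YAML: its name, and indented under it one key for each argument. apply_moves: Moves the arm, as the interface text tells. Its arguments: {"type":"object","properties":{"steps":{"type":"array","items":{"type":"array"}},"grip":{"type":"number"}},"required":["steps"]}

```bash
mkdir -p pics; cat > h.py <<'E'
from station import ctrl, eyes
import numpy as np, cv2
def snap(n,f): 
    im=eyes.camera(n); cv2.imwrite('pics/'+f,im); return im
def M(n):
    m=eyes.camera_model(n); return np.array(m["intrinsics"]),np.array(m["R"]),np.array(m["t"])
def proj(n,X):
    K,R,t=M(n); p=(R@np.atleast_2d(X).T).T+t; p=p@K.T; return p[:,:2]/p[:,2:]
def ray(n,px):
    K,R,t=M(n); d=R.T@np.linalg.inv(K)@np.array([px[0],px[1],1.]); return -R.T@t,d/np.linalg.norm(d)
def onz(n,px,z):
    o,d=ray(n,px); return o+d*(z-o[2])/d[2]
def tri(pxs):
    A=np.zeros((3,3));b=np.zeros(3)
    for n,px in pxs:
        o,d=ray(n,px);P=np.eye(3)-np.outer(d,d);A+=P;b+=P@o
    X=np.linalg.solve(A,b); return X,[np.linalg.norm((np.eye(3)-np.outer(d,d))@(X-o)) for o,d in [ray(n,p) for n,p in pxs]]
E
python3 - <<'E'
from h import *
np.set_printoptions(precision=4,suppress=True)
a=snap('side','s0.png');b=snap('top','t0.png')
for n in('side','top'):
    K,R,t=M(n);print(n,K[0,0],'cam',-R.T@t,'fwd',R[2])
D={}
for l in['box_mid','front_wall','hole','slot_end','strip_mid','strip','board','jar','reel','tin']:
    for n in('side','top'):
        r=eyes.recognise(n,l); print(l,n,[(np.round(q['centre'],1).tolist(),round(q['p'],2)) for q in r[:3]])
        if r:D[l,n]=r[0]['centre']
    if (l,'side') in D and (l,'top') in D: print('  tri',tri([('side',D[l,'side']),('top',D[l,'top'])]))
s=ctrl.read_state();print(s)
E
```

```text
side 431.8453389866323 cam [ 0.3516 -1.0635  0.8683] fwd [ 0.1178  0.8144 -0.5682]
top 365.9495673859433 cam [ 0.4322 -0.0343  1.0305] fwd [ 0.0973 -0.0036 -0.9953]
box_mid side [([252.6, 246.0], 0.69)]
box_mid top [([309.5, 207.4], 0.62)]
  tri (array([ 0.4972, -0.173 ,  0.0664]), [np.float64(0.005859400276081988), np.float64(0.005859400276081706)])
front_wall side [([249.0, 248.4], 0.82)]
front_wall top [([306.3, 212.3], 0.94), ([161.2, 168.4], 0.29)]
  tri (array([ 0.4864, -0.1665,  0.0531]), [np.float64(0.004356241403300521), np.float64(0.004356241403300509)])
hole side [([253.8, 246.5], 0.79)]
hole top [([305.7, 211.2], 0.73)]
  tri (array([ 0.4947, -0.165 ,  0.0567]), [np.float64(0.0012472375259880415), np.float64(0.0012472375259880248)])
slot_end side [([251.1, 248.0], 0.93)]
slot_end top [([305.6, 212.7], 0.74)]
  tri (array([ 0.489 , -0.1651,  0.0524]), [np.float64(0.0007426115791610092), np.float64(0.000742611579161153)])
strip_mid side []
strip_mid top [([162.4, 167.2], 0.62)]
strip side [([255.9, 137.9], 0.41)]
strip top []
board side [([252.1, 153.3], 0.89), ([253.5, 247
[... 590 characters left out ...]
tin side [([179.5, 178.6], 0.76), ([253.1, 246.6], 0.22)]
tin top [([135.3, 283.4], 0.89)]
  tri (array([0.2947, 0.2917, 0.0177]), [np.float64(0.0024799879400855688), np.float64(0.0024799879400855475)])
{'clock': 1.1, 'joint_positions': array([ 1.1105,  0.6149, -0.0126,  1.4234,  0.0081,  1.1034, -0.0404]), 'qvel': array([-0.0006, -0.0002,  0.0015,  0.0003, -0.0013,  0.0019, -0.0011]), 'tau': array([ -0.0002, -45.8832,   0.2089, -16.6035,  -0.0611,   0.0133,
         0.    ]), 'position': array([ 0.2732, -0.5898,  0.4048]), 'ee_rot': array([2.9288, 1.5707, 0.221 ]), 'force': array([ 0.1121, -0.0164, -0.5535]), 'moment': array([-0.0182,  0.0043, -0.0367]), 'gripper_width': 1.0004919444463543}
```

View pics/s0.png

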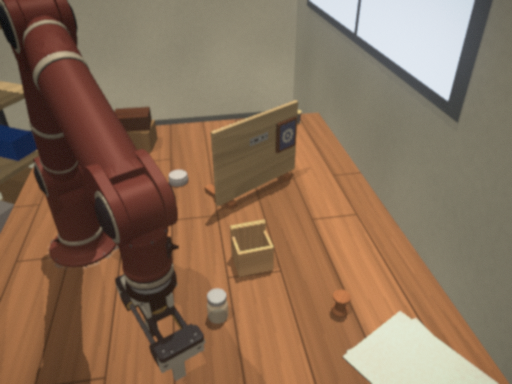

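View pics/t0.png

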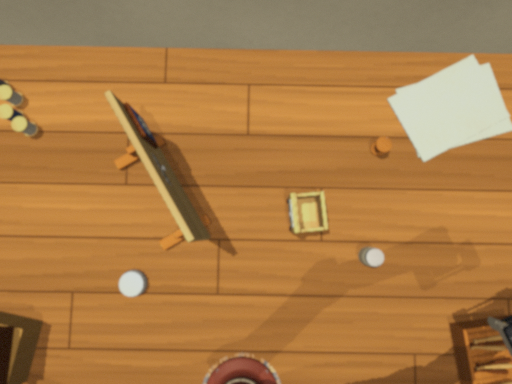

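Side view: the board has its medallion at (287,133) and the strip and screw near (260,138); the box is at (252,250). In the top view the box is at (308,213) with its hanger side facing left, towards the board. I'll enlarge these areas to measure.

```bash
python3 - <<'E'
import cv2,numpy as np
a=cv2.imread('pics/s0.png');b=cv2.imread('pics/t0.png')
def c(im,x,y,w,h,s,st):
    o=cv2.resize(im[y:y+h,x:x+w],None,fx=s,fy=s,interpolation=cv2.INTER_CUBIC)
    for k in range(0,w,st): cv2.putText(o,str(x+k),(k*s,10),0,.35,(0,0,255),1);o[:,k*s]=o[:,k*s]//2+60
    for k in range(0,h,st): cv2.putText(o,str(y+k),(0,k*s+4),0,.35,(0,0,255),1);o[k*s]=o[k*s]//2+60
    return o
cv2.imwrite('pics/c1.png',np.vstack([np.hstack([c(b,280,180,60,65,6,10)[:300],c(a,222,212,60,70,6,10)[:300]]),cv2.resize(c(a,205,95,100,48,7,10),(720,300))]))
cv2.imwrite('pics/c2.png',c(b,100,85,115,150,4,10))
E
```

```text
(no output)
```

View pics/c1.png

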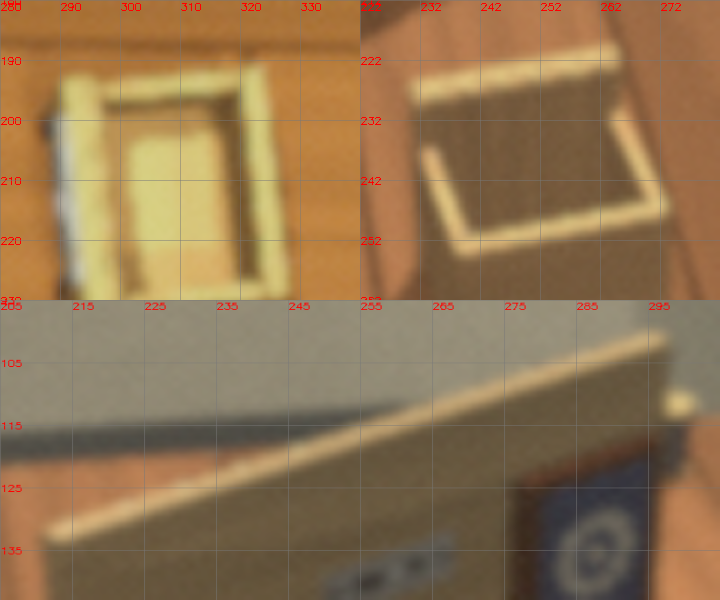

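View pics/c2.png

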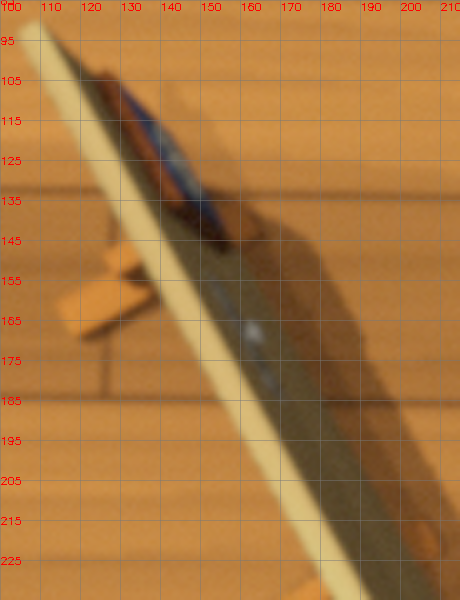

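The crops show the screw head as a bright spot at top (161.5,168). The back board's outer top edge starts at (289,193), and the front wall is on the right, about column 325. Next I fit poses by segmenting the light-wood top faces.

```bash
python3 - <<'E'
from h import *
np.set_printoptions(precision=4,suppress=True)
b=cv2.imread('pics/t0.png')
hsv=cv2.cvtColor(b,cv2.COLOR_BGR2HSV)
print('board edge px',hsv[165,145],'box',hsv[205,294],'table',hsv[300,200],hsv[195,310])
m=cv2.inRange(hsv,(22,60,150),(35,255,255))
n,l,st,ce=cv2.connectedComponentsWithStats(m)
for i in range(1,n):
    if st[i,4]>80:
        pts=np.argwhere(l==i)[:,::-1].astype(np.float32)
        r=cv2.minAreaRect(pts); print(st[i],r)
        c=cv2.boxPoints(r)
        for z in ((.29,.31) if st[i,4]>800 else (.112,.085)):
            W=np.array([onz('top',p,z) for p in c]);print(z,W[:,:2].tolist(),'sides',np.linalg.norm(W[1]-W[0]),np.linalg.norm(W[2]-W[1]))
for z,ps in((.112,[(230.5,227),(264.5,219)]),(.085,[(238.5,254),(273,246)])):
    W=np.array([onz('side',p,z) for p in ps]);d=W[1]-W[0];print('side',z,W[:,:2].tolist(),np.linalg.norm(d),np.degrees(np.arctan2(d[1],d[0])))
for z in(.29,.31):
    W=np.array([onz('side',p,z) for p in [(211,132),(296,100.5)]]);d=W[1]-W[0];print('side board',z,W.tolist(),np.linalg.norm(d),np.degrees(np.arctan2(d[1],d[0])))
E
```

```text
board edge px [ 20 123 203] box [ 26 107 207] table [ 16 170 189] [ 25 117 174]
[  0  85  12  15 157] ((5.5, 92.0), (14.0, 11.0), 90.0)
0.112 [[0.8044108530247507, 0.6359664214879542], [0.8049249933010265, 0.6075802737050171], [0.7675440125577813, 0.604534472952019], [0.7670378320386853, 0.6328125835254881]] sides 0.028390803549361465 0.0375048613322838
0.085 [[0.8153534736454798, 0.6556694386689552], [0.8158827274888769, 0.6264488572311867], [0.7774029027382909, 0.6233135227142681], [0.7768818426355408, 0.6524228911018647]] sides 0.029225374064193125 0.03860734690921911
[  0 104  13  15 162] ((6.0, 111.0), (14.0, 12.0), 90.0)
0.112 [[0.7537594851699524, 0.6316920491579557], [0.7543086170462963, 0.6008846280079387], [0.7173126325767992, 0.5978799787370381], [0.7167720275658255, 0.6285707481539374]] sides 0.030812314806455743 0.03711779605672176
0.085 [[0.7632131680762555, 0.6512694177249669], [0.7637784421259604, 0.6195563876412296], [0.7256949309243745, 0.616463414287337], [0.7251384343941084, 0.6480563635663985]] sides 0.03171806759314479 0.03820890353843201
[ 12 116  15  16 192] (
[... 2157 characters left out ...]
4189662]] sides 0.015046211572263612 0.09640370331307853
side 0.112 [[0.4360759685557438, -0.1355719539712733], [0.5353308534662772, -0.11711644836392054]] 0.1009561185160476 10.533314301186252
side 0.085 [[0.44605645854232134, -0.21843535159622762], [0.5423924231708896, -0.2034261821533111]] 0.09749817048685037 8.855503978632058
side board 0.29 [[0.41404528900289406, 0.09886802498499803, 0.29000000000000004], [0.7190662654255479, 0.28034813219284405, 0.29000000000000004]] 0.35492650699828043 30.751622587796582
side board 0.31 [[0.4118844843543933, 0.058667512201827865, 0.31000000000000005], [0.7063565277562818, 0.2338712592786769, 0.31000000000000005]] 0.34265162678010475 30.751622587796565
```

```bash
python3 - <<'E'
from h import *
np.set_printoptions(precision=4,suppress=True)
b=cv2.imread('pics/t0.png');hsv=cv2.cvtColor(b,cv2.COLOR_BGR2HSV)
# scan rows of board top strip: bright front transition
V=hsv[:,:,2].astype(int);L=[];
for r in range(105,232,3):
    x0=int(112+(r-95)*80/148.);seg=V[r,x0-12:x0+22]; g=np.diff(seg.astype(float)); k=g.argmin()
    if 1<=k<len(g)-1:
        d=(g[k-1]-g[k+1])/(2*(g[k-1]-2*g[k]+g[k+1])) ; L.append((x0-12+k+.5+d,r))
L=np.array(L);p=np.polyfit(L[:,1],L[:,0],1);res=L[:,0]-np.polyval(p,L[:,1]);k=abs(res)<1.5;p=np.polyfit(L[k,1],L[k,0],1);print(p,k.sum(),len(k),np.round(res,1))
for z in(.29,.31):
    A=onz('top',(np.polyval(p,100),100),z);B=onz('top',(np.polyval(p,235),235),z);d=A-B;print(z,A,B,np.degrees(np.arctan2(d[1],d[0])))
# side: front top edge, column scan
a=cv2.imread('pics/s0.png');V=cv2.cvtColor(a,cv2.COLOR_BGR2HSV)[:,:,2].astype(float);L=[]
for c in range(215,294,2):
    y0=int(132-(c-211)*31.5/85);g=np.diff(V[y0-2:y0+8,c]);k=g.argmin();L.append((c,y0-2+k+.5))
L=np.array(L);q=np.polyfit(L[:,0],L[:,1],1);print('side res',np.std(L[:,1]-np.polyval(q,L[:,0])))
for z in(.29,.31):
    A=onz('side',(296,np.polyval(q,296)),z);B=onz('side',(211,np.polyval(q,211)),z);d=A-B;print('side',z,A,B,np.linalg.norm(d),np.degrees(np.arctan2(d[1],d[0])))
print('screw',tri([('side',(259.9,138.5)),('top',(161.5,168))]))
sub=hsv[160:178,154:172];m=((sub[:,:,1]<70)&(sub[:,:,2]>95));yy,xx=np.nonzero(m);w=sub[:,:,2][m];print('screw px',154+np.average(xx,weights=w),160+np.average(yy,weights=w),m.sum())
print('med', tri([('side',(287.5,134)),('top',(143,127))]))
E
```

```text
[ 0.5669 59.1901] 43 43 [ 0.1  0.1  0.1 -0.1 -0.   0.1  0.2 -0.1  0.1  0.  -0.1  0.  -0.1 -0.1
  0.  -0.1 -0.1  0.  -0.  -0.1 -0.1  0.  -0.  -0.2 -0.1  0.1 -0.   0.
  0.   0.1 -0.1 -0.  -0.1 -0.1 -0.   0.   0.2 -0.1  0.1  0.   0.1  0.1
  0.1]
0.29 [0.7043 0.2629 0.29  ] [0.4271 0.0942 0.29  ] 31.318247047346087
0.31 [0.6969 0.2548 0.31  ] [0.4273 0.0908 0.31  ] 31.31824704734607
side res 0.30396457900684193
side 0.29 [0.7158 0.2674 0.29  ] [0.4129 0.0854 0.29  ] 0.3533668625645902 30.997206937913067
side 0.31 [0.7032 0.2213 0.31  ] [0.4108 0.0457 0.31  ] 0.3411459215372866 30.99720693791311
screw (array([0.5768, 0.1834, 0.2092]), [np.float64(4.337625878656031e-05), np.float64(4.337625878666169e-05)])
screw px 162.81561822125815 167.4819956616052 21
med (array([0.68  , 0.2363, 0.1886]), [np.float64(0.00269433546252077), np.float64(0.0026943354625206576)])
```

```bash
cat >> h.py <<'E'
from scipy.spatial.transform import Rotation as Ro
def st():
    s=ctrl.read_state(); return s,Ro.from_euler('xyz',s['ee_rot']).as_matrix()
def delta(target,jaw_deg):
    s,R=st(); d=R.T@(np.array(target)-s['position'])*1000
    y=R[:,1]; a=np.degrees(np.arctan2(y[1],y[0])); tw=(jaw_deg-a+90)%180-90
    # tool x down: positive twist about x turns yaw negative
    return 'shift mm',np.round(d,1),'twist rad',round(-np.radians(tw),3),'jaw now',round(a,2),'joints',np.round(s['joint_positions'],2)
E
python3 - <<'E'
from h import *
s,R=st();print(np.round(R,3));print(delta([.496,-.2067,.36],97.5))
E
```

```text
[[ 0.     0.42  -0.907]
 [ 0.    -0.907 -0.42 ]
 [-1.     0.    -0.   ]]
('shift mm', array([  44.8, -253.9, -363.2]), 'twist rad', np.float64(0.303), 'jaw now', np.float64(-65.14), 'joints', array([ 1.11,  0.61, -0.01,  1.42,  0.01,  1.1 , -0.04]))
```

>>> apply_moves:
  steps:
    - [[5, -15, -21], 0.03]
    - [[12, -35, -50], 0.06]
    - [[18, -56, -80], 0.09]
    - [[22, -77, -110], 0.12]
    - [[27, -98, -140], 0.15]
    - [[30, -119, -170], 0.18]
    - [[34, -140, -200], 0.21]
    - [[37, -161, -230], 0.24]
    - [[40, -182, -260], 0.27]
    - [[42, -203, -290], 0.3]
    - [[44, -224, -320], 0.303]
    - [[45, -242, -346], 0.303]
    - [[45, -254, -363], 0.303]
    - [[45, -254, -363], 0.303]
    - [[45, -254, -363], 0.303]
    - [[45, -254, -363], 0.303]

```text
clock: 2.43
position: [0.4953, -0.2079, 0.3599]
ee_rot: [1.066, 1.57, -1.946]
force: [0.0, 0.1, -0.1]
gripper_width: 1.0
```

```bash
python3 - <<'E'
from h import *
np.set_printoptions(precision=4,suppress=True)
a=snap('side','s1.png');b=snap('top','t1.png')
s,R=st();print(s['position'],delta([.496,-.2067,.24],97.5),s['force'])
A=cv2.resize(a[110:290,180:310],None,fx=3,fy=3,interpolation=2);B=cv2.resize(b[140:320,250:380],None,fx=3,fy=3,interpolation=2)
cv2.imwrite('pics/c3.png',np.hstack([A,B]))
E
```

```text
[ 0.4949 -0.2086  0.3599] ('shift mm', array([119.9,  -1.8,  -1.4]), 'twist rad', np.float64(-0.003), 'jaw now', np.float64(-82.7), 'joints', array([ 0.33,  0.49,  0.05,  1.81, -0.03,  0.84, -1.06])) [0.0869 0.2507 0.1275]
```

View pics/c3.png

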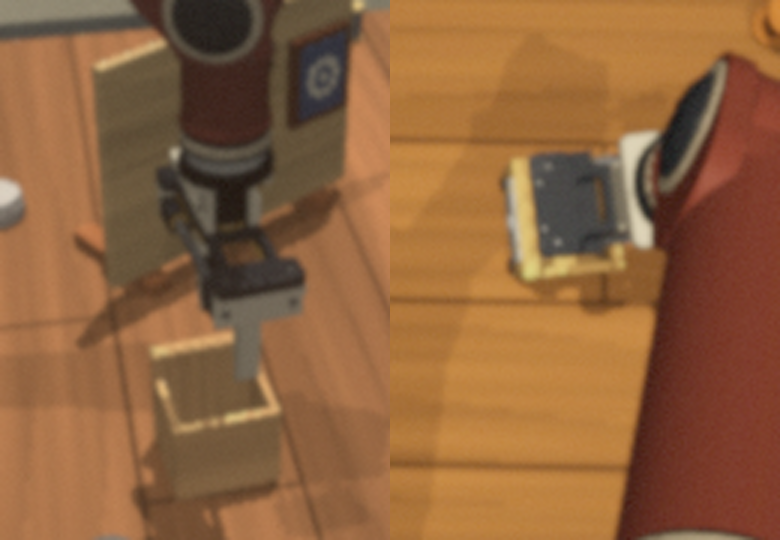

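The gripper sits above the front wall. Its jaw carriages spread along the jaw axis, so I'll keep the opening modest near the board. Descending with the jaws partly open.

>>> apply_moves:
  steps:
    - [[0, -2, -1], 0]
    - [[10, -2, -1], 0]
    - [[30, -2, -1], 0]
    - [[50, -2, -1], 0]
    - [[70, -2, -1], 0]
    - [[90, -2, -1], 0]
    - [[105, -2, -1], 0]
    - [[115, -2, -1], 0]
    - [[119, -2, -1], 0]
    - [[120, -2, -1], 0]
    - [[120, -2, -1], 0]
  grip: 50

```text
clock: 3.45
position: [0.4967, -0.2048, 0.2399]
ee_rot: [2.765, 1.57, -0.246]
force: [-0.1, 0.4, 0.5]
gripper_width: 0.537
```

>>> apply_moves:
  steps:
    - [[0, 0, 0], 0]
    - [[0, 0, 0], 0]
    - [[0, 0, 0], 0]
    - [[0, 0, 0], 0]
    - [[0, 0, 0], 0]
    - [[0, 0, 0], 0]
    - [[0, 0, 0], 0]
    - [[0, 0, 0], 0]
  grip: 0

```text
clock: 4.12
position: [0.4969, -0.2054, 0.2401]
ee_rot: [2.254, 1.568, -0.757]
force: [1.1, -2.7, 1.4]
gripper_width: 0.103
```

```bash
python3 - <<'E'
from h import *
np.set_printoptions(precision=4,suppress=True)
a=snap('side','s2.png');b=snap('top','t2.png')
s,R=st();print(s['clock'],s['position'],s['force'],s['moment'],s['gripper_width']*93)
A=cv2.resize(a[190:300,200:300],None,fx=4,fy=4,interpolation=2);B=cv2.resize(b[170:280,250:350],None,fx=4,fy=4,interpolation=2)
cv2.imwrite('pics/c4.png',np.hstack([A,B]))
E
```

```text
4.2167 [ 0.4969 -0.2054  0.2401] [ 0.6899 -3.3165  0.9371] [-0.6105 -0.1415  0.0482] 9.598854864614484
```

View pics/c4.png

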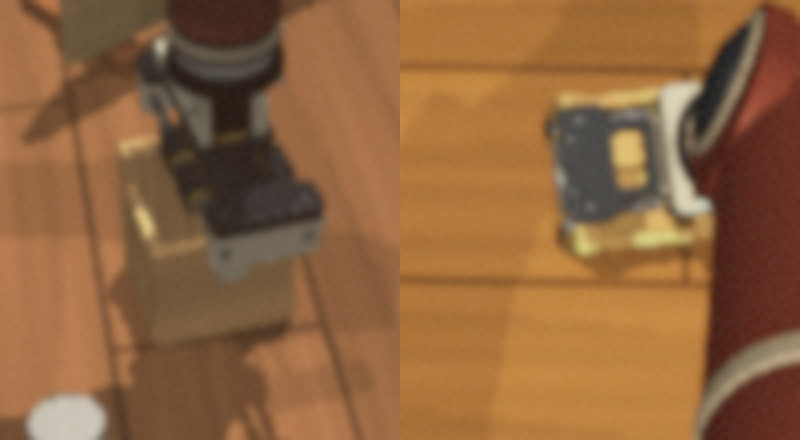

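```bash
python3 - <<'E'
from h import *
np.set_printoptions(precision=4,suppress=True)
c=np.array([.4969,-.2054]);xh=np.array([np.cos(np.radians(97.3)),np.sin(np.radians(97.3))])
for z in(.14,.16,.18,.2):
    for n,p in(('top',(289,197)),('top',(291.5,224)),('side',(251.5,258)),('side',(280,250)),('side',(252,243)),('side',(281,237))):
        w=onz(n,p,z)[:2]-c;print(z,n,p,'along jaw',round(w@xh*1000),'across',round((w@np.array([xh[1],-xh[0]]))*1000))
E
```

```text
0.14 top (289, 197) along jaw 89 across 37
0.14 top (291.5, 224) along jaw 91 across -29
0.14 side (251.5, 258) along jaw -88 across -40
0.14 side (280, 250) along jaw -81 across 36
0.14 side (252, 243) along jaw -35 across -23
0.14 side (281, 237) along jaw -35 across 55
0.16 top (289, 197) along jaw 91 across 35
0.16 top (291.5, 224) along jaw 93 across -29
0.16 side (251.5, 258) along jaw -108 across -46
0.16 side (280, 250) along jaw -102 across 28
0.16 side (252, 243) along jaw -57 across -29
0.16 side (281, 237) along jaw -57 across 47
0.18 top (289, 197) along jaw 93 across 33
0.18 top (291.5, 224) along jaw 94 across -30
0.18 side (251.5, 258) along jaw -129 across -51
0.18 side (280, 250) along jaw -123 across 20
0.18 side (252, 243) along jaw -79 across -35
0.18 side (281, 237) along jaw -79 across 38
0.2 top (289, 197) along jaw 95 across 32
0.2 top (291.5, 224) along jaw 96 across -30
0.2 side (251.5, 258) along jaw -149 across -57
0.2 side (280, 250) along jaw -143 across 12
0.2 side (252, 243) along jaw -101 across -42
0.2 side (281, 237) along jaw -101 across 30
```

The body measures about ±94 mm along the jaw axis even with the jaws shut. A front-wall grasp leaves only 88 mm to the board, so the body would hit it before the box was flush. I'll release, regrasp the side wall on the side away from the medallion, with the jaws along box y. The body is then only ±37 mm towards the board.

>>> apply_moves:
  steps:
    - [[0, 0, 0], 0]
    - [[0, 0, 0], 0]
    - [[0, 0, 0], 0]
    - [[0, 0, 0], 0]
    - [[-10, 0, 0], 0]
    - [[-30, 0, 0], 0]
    - [[-55, 0, 0], 0]
    - [[-80, 0, 0], 0]
    - [[-90, 0, 0], 0]
    - [[-90, 0, 0], -0.12]
    - [[-90, 0, 0], -0.24]
    - [[-90, 0, 0], -0.36]
    - [[-90, 0, 0], -0.48]
    - [[-90, 0, 0], -0.6]
    - [[-90, 0, 0], -0.72]
    - [[-90, 0, 0], -0.84]
    - [[-90, 0, 0], -0.96]
    - [[-90, 0, 0], -1.08]
    - [[-90, 0, 0], -1.2]
    - [[-90, 0, 0], -1.32]
  grip: 50

```text
clock: 5.88
position: [0.4963, -0.2045, 0.3296]
ee_rot: [-1.8, 1.57, 2.799]
force: [-0.0, 0.4, -0.8]
gripper_width: 0.538
```

```bash
python3 - <<'E'
from h import *
s,R=st();print(s['position']);print(delta([.4456,-.1736,.238],7.3))
E
```

```text
[ 0.49627744 -0.20449026  0.32961001]
('shift mm', array([ 91.7, -53.8, -24.9]), 'twist rad', np.float64(-0.241), 'jaw now', np.float64(-6.53), 'joints', array([ 0.57,  0.55, -0.34,  1.84,  0.24,  0.79, -0.  ]))
```

>>> apply_moves:
  steps:
    - [[0, -15, -7], -0.08]
    - [[0, -35, -16], -0.16]
    - [[0, -48, -22], -0.241]
    - [[0, -54, -25], -0.241]
    - [[10, -54, -25], -0.241]
    - [[20, -54, -25], -0.241]
    - [[35, -54, -25], -0.241]
    - [[50, -54, -25], -0.241]
    - [[65, -54, -25], -0.241]
    - [[78, -54, -25], -0.241]
    - [[87, -54, -25], -0.241]
    - [[92, -54, -25], -0.241]
    - [[92, -54, -25], -0.241]
    - [[92, -54, -25], -0.241]
  grip: 50

```text
clock: 7.05
position: [0.4462, -0.1733, 0.2379]
ee_rot: [1.142, 1.57, -0.309]
force: [0.1, -0.2, 0.5]
gripper_width: 0.539
```

```bash
python3 - <<'E'
from h import *
np.set_printoptions(precision=4,suppress=True)
a=snap('side','s3.png');b=snap('top','t3.png')
s,R=st();print(s['clock'],s['position'],s['force'],delta([.4456,-.1736,.238],7.3))
A=cv2.resize(a[190:300,200:300],None,fx=4,fy=4,interpolation=2);B=cv2.resize(b[170:280,250:350],None,fx=4,fy=4,interpolation=2)
cv2.imwrite('pics/c5.png',np.hstack([A,B]))
E
```

```text
7.15 [ 0.4463 -0.1734  0.2384] [-0.1928 -0.0678  0.8288] ('shift mm', array([ 0.4, -0.7,  0.2]), 'twist rad', np.float64(-0.007), 'jaw now', np.float64(6.91), 'joints', array([ 0.54,  0.63, -0.31,  2.07,  0.39,  0.49,  0.05]))
```

View pics/c5.png

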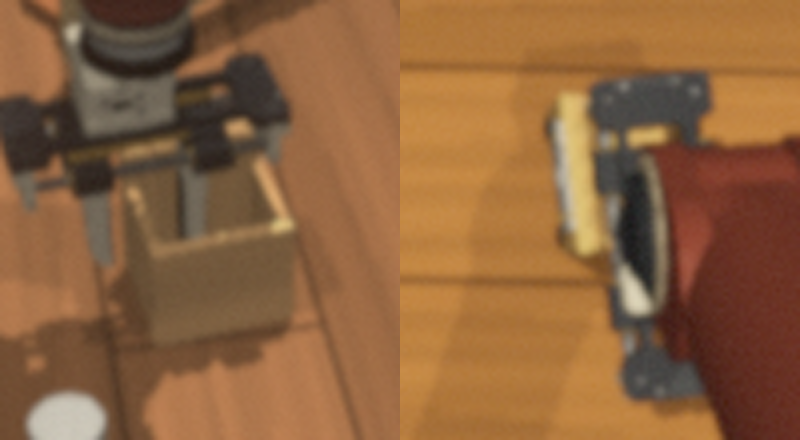

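The fingers straddle the near side wall, one inside and one outside, and the back board stays clear. Closing and lifting.

>>> apply_moves:
  steps:
    - [[0, 0, 0], 0]
    - [[0, 0, 0], 0]
    - [[0, 0, 0], 0]
    - [[0, 0, 0], 0]
    - [[0, 0, 0], 0]
    - [[0, 0, 0], 0]
    - [[0, 0, 0], 0]
    - [[0, 0, 0], 0]
  grip: 0

```text
clock: 7.82
position: [0.4453, -0.1732, 0.2378]
ee_rot: [-1.69, 1.569, -3.139]
force: [-2.2, 0.4, 2.7]
gripper_width: 0.084
```

>>> apply_moves:
  steps:
    - [[-3, 0, 0], 0]
    - [[-10, 0, 0], 0]
    - [[-25, 0, 0], 0]
    - [[-45, 0, 0], 0]
    - [[-65, 0, 0], 0]
    - [[-85, 0, 0], 0]
    - [[-105, 0, 0], 0]
    - [[-120, 0, 0], 0]
    - [[-127, 0, 0], 0]
    - [[-130, 0, 0], 0]
    - [[-130, 0, 0], 0]
    - [[-130, 0, 0], 0]

```text
clock: 8.82
position: [0.4454, -0.1733, 0.3669]
ee_rot: [-2.001, 1.569, 2.833]
force: [-0.3, 0.2, -4.6]
gripper_width: 0.091
```

```bash
python3 - <<'E'
from h import *
np.set_printoptions(precision=4,suppress=True)
b=eyes.camera('top')
s,R=st();print(s['clock'],s['position'],s['force'],s['moment'],s['gripper_width']*93)
th=np.radians(31.2);xb=np.array([-np.sin(th),np.cos(th)]);yb=np.array([-np.cos(th),-np.sin(th)])
P0=np.array([.427,.0942])  # on face
# screw from top ray at head plane
for px in((161.5,168),(162.8,167.5)):
  for off in(-.0088,-.0048):
    o,d=ray('top',px);n=np.r_[xb,0];k=((np.r_[P0,0]-o)@n+off)/(d@n);X=o+k*d
    print('screw',px,off,X,'yb',(X[:2]-P0)@yb)
o,d=ray('side',(259.9,138.5));k=((np.r_[P0,0]-o)@n-.0088)/(d@n);X=o+k*d;print('side screw',X,(X[:2]-P0)@yb)
for q in((256,138),(247,141),(265,135)):
  o,d=ray('side',q);k=((np.r_[P0,0]-o)@n)/(d@n);X=o+k*d;print('side strip',q,X,(X[:2]-P0)@yb)
E
```

```text
8.8667 [ 0.4455 -0.1733  0.3667] [-0.4239 -1.0604 -3.9338] [-0.0658  0.0629 -0.014 ] 7.767076604081483
screw (161.5, 168) -0.0088 [0.5669 0.1686 0.265 ] yb -0.1582242698306008
screw (161.5, 168) -0.0048 [0.5721 0.1765 0.2355] yb -0.16671770386704685
screw (162.8, 167.5) -0.0088 [0.5719 0.1717 0.2431] yb -0.16407973174123108
screw (162.8, 167.5) -0.0048 [0.5773 0.1796 0.2128] yb -0.17279883784125116
side screw [0.575  0.1736 0.2144] -0.1677306390112722
side strip (256, 138) [0.5626 0.1763 0.216 ] -0.1585815390334759
side strip (247, 141) [0.53   0.1566 0.2186] -0.12036124191829035
side strip (265, 135) [0.5964 0.1968 0.2134] -0.19800401680690466
```

```bash
python3 - <<'E'
from h import *
np.set_printoptions(precision=4,suppress=True)
th=np.radians(31.2);xb=np.array([-np.sin(th),np.cos(th)]);yb=np.array([-np.cos(th),-np.sin(th)]);P0=np.array([.427,.0942]);n=np.r_[xb,0]
a=cv2.imread('pics/s0.png');hsv=cv2.cvtColor(a,cv2.COLOR_BGR2HSV)
sub=hsv[126:152,240:272];m=(sub[:,:,1]<75).astype(np.uint8)
k,l,s_,c=cv2.connectedComponentsWithStats(m);i=1+s_[1:,4].argmax();print(s_[i],c[i]+[240,126])
r=cv2.minAreaRect(np.argwhere(l==i)[:,::-1].astype(np.float32)+np.float32([240,126]));print(r)
def face(p,off=0,nm='side'):
  o,d=ray(nm,p);k=((np.r_[P0,0]-o)@n+off)/(d@n);X=o+k*d;return (X[:2]-P0)@yb,X[2]
print('strip mid',face(c[i]+[240,126]),face(r[0]))
def W(y,z,x=0): return np.r_[P0+y*yb+x*xb,z]
im=cv2.resize(a[122:156,236:276],None,fx=15,fy=15,interpolation=cv2.INTER_CUBIC)
b=cv2.imread('pics/t0.png');jm=cv2.resize(b[148:192,146:178],None,fx=13,fy=13,interpolation=cv2.INTER_CUBIC)
for x in range(0,600,75): cv2.putText(im,str(236+x//15),(x,10),0,.4,(0,0,255));im[::3,x]=0
for y in range(0,510,75): cv2.putText(im,str(122+y//15),(0,y+5),0,.4,(0,0,255));im[y,::3]=0
for k in(0,):pass
o=np.zeros((580,800,3),np.uint8);h=cv2.resize(im,(440,374));o[:374,:440]=h;j=cv2.resize(jm,(350,481));o[:481,445:795]=j
cv2.imwrite('pics/c6.png',o)
E
```

```text
[ 10   6  18  14 142] [258.5493 138.5915]
((258.5444030761719, 138.6065216064453), (7.230769634246826, 20.692310333251953), 67.38013458251953)
strip mid (np.float64(-0.16960001328560703), np.float64(0.21002770974463836)) (np.float64(-0.16957846292886394), np.float64(0.2099803762081428))
```

View pics/c6.png

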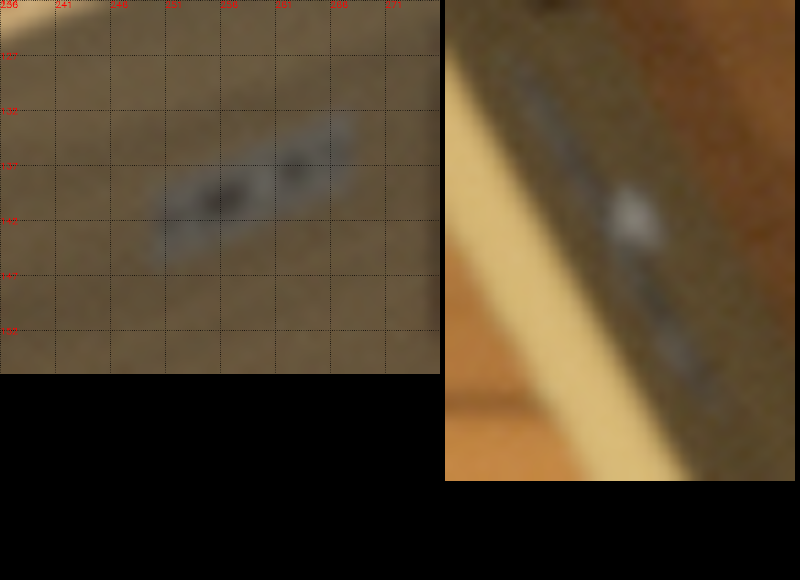

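```bash
cat >> h.py <<'E'
th=np.radians(31.2);xb=np.array([-np.sin(th),np.cos(th)]);yb=np.array([-np.cos(th),-np.sin(th)]);P0=np.array([.427,.0942]);nb=np.r_[xb,0]
def face(p,off=0,nm='side'):
  o,d=ray(nm,p);k=((np.r_[P0,0]-o)@nb+off)/(d@nb);X=o+k*d;return np.round(((X[:2]-P0)@yb,X[2]),4)
def W(y,z,x=0): return np.r_[P0+y*yb+x*xb,z]
def bpos(grasp_x=0.,box=None): pass
E
python3 - <<'E'
from h import *
for p in((161.5,169),(152.4,153.9),(170.7,184.1)): print('top strip',face(p,0,'top'))
print('side head',face((260,138.5),-.0088),'top head',[face((163.4,168.3),o,'top') for o in(-.0088,-.0068,-.0048)])
for z in(.205,.21,.214):
  for y in(-.165,-.168,-.172): print(y,z,'head top',np.round(proj('top',W(y,z,-.0068)),1),'side',np.round(proj('side',W(y,z,-.0088)),1),'rim top',np.round(proj('top',W(y,z+.007,-.0068)),1))
# front-edge of board residual: feet bottom check
E
```

```text
top strip [-0.1725  0.2083]
top strip [-0.2109  0.2162]
top strip [-0.134   0.1988]
side head [-0.1682  0.2143] top head [array([-0.1625,  0.241 ]), array([-0.1668,  0.2258]), array([-0.1711,  0.2106])]
-0.165 0.205 head top [[166.1 170.6]] side [[259.3 141.3]] rim top [[165.3 170.1]]
-0.168 0.205 head top [[165.5 169.5]] side [[260. 141.]] rim top [[164.7 168.9]]
-0.172 0.205 head top [[164.6 168. ]] side [[260.9 140.7]] rim top [[163.8 167.4]]
-0.165 0.21 head top [[165.5 170.2]] side [[259.3 140. ]] rim top [[164.8 169.7]]
-0.168 0.21 head top [[164.9 169.1]] side [[260.  139.7]] rim top [[164.1 168.5]]
-0.172 0.21 head top [[164.1 167.6]] side [[260.9 139.3]] rim top [[163.3 167. ]]
-0.165 0.214 head top [[165.1 169.9]] side [[259.3 138.9]] rim top [[164.3 169.4]]
-0.168 0.214 head top [[164.5 168.8]] side [[260.  138.6]] rim top [[163.7 168.2]]
-0.172 0.214 head top [[163.6 167.3]] side [[260.9 138.2]] rim top [[162.8 166.7]]
```

```bash
python3 - <<'E'
from h import *
t=W(-.169+.046,.374,-.110);print(t,delta(t,31.2))
E
```

```text
[0.58919278 0.06382725 0.374     ] ('shift mm', array([  -7.4,  171.3, -218. ]), 'twist rad', np.float64(-0.423), 'jaw now', np.float64(6.94), 'joints', array([ 0.64,  0.43, -0.44,  1.95,  0.25,  0.82,  0.18]))
```

>>> apply_moves:
  steps:
    - [[-1, 5, -6], -0.03]
    - [[-2, 16, -20], -0.08]
    - [[-4, 31, -40], -0.14]
    - [[-5, 48, -61], -0.2]
    - [[-6, 65, -83], -0.26]
    - [[-7, 82, -105], -0.32]
    - [[-7, 99, -127], -0.38]
    - [[-7, 116, -148], -0.41]
    - [[-7, 133, -169], -0.423]
    - [[-7, 148, -188], -0.423]
    - [[-7, 160, -204], -0.423]
    - [[-7, 168, -214], -0.423]
    - [[-7, 171, -218], -0.423]
    - [[-7, 171, -218], -0.423]
    - [[-7, 171, -218], -0.423]
    - [[-7, 171, -218], -0.423]

```text
clock: 10.2
position: [0.589, 0.062, 0.3744]
ee_rot: [-1.159, 1.568, -2.188]
force: [0.6, -0.5, -3.6]
gripper_width: 0.084
```

```bash
python3 - <<'E'
from h import *
np.set_printoptions(precision=4,suppress=True)
a=snap('side','s4.png');b=snap('top','t4.png')
s,R=st();print(s['clock'],s['position'],s['force'],s['moment'],s['gripper_width']*93,delta(W(-.169+.046,.374,-.110),31.2))
A=cv2.resize(a[100:210,190:310],None,fx=3.3,fy=3.3,interpolation=2);B=cv2.resize(b[80:190,100:220],None,fx=3.3,fy=3.3,interpolation=2)
cv2.imwrite('pics/c7.png',np.hstack([A,B]))
E
```

```text
10.3 [0.5891 0.0621 0.3747] [-0.2057 -0.0415 -3.7556] [-0.103   0.0707 -0.0234] 7.8876891275451255 ('shift mm', array([ 0.7,  1. , -1.4]), 'twist rad', np.float64(-0.003), 'jaw now', np.float64(31.05), 'joints', array([ 0.19,  0.6 , -0.54,  1.63,  0.35,  1.01,  0.08]))
```

View pics/c7.png

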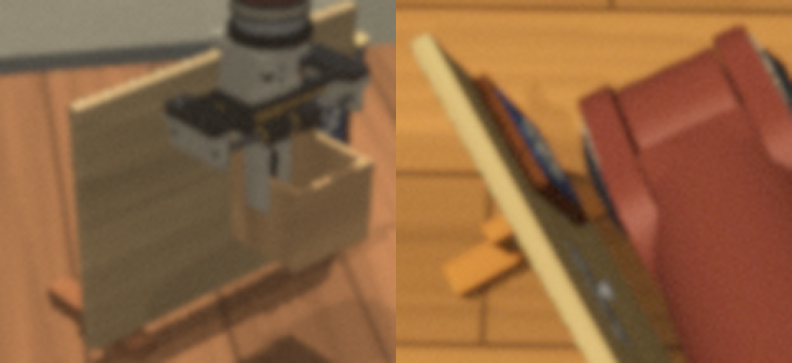

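Weight reads about 3.7 N and the box faces the board squarely. From here tool −z is into the board, +y is towards the medallion and +x is down. Approaching to just short of the screw head.

>>> apply_moves:
  steps:
    - [[-1, 1, -5], 0]
    - [[-1, 1, -14], 0]
    - [[-1, 1, -24], 0]
    - [[-1, 1, -34], 0]
    - [[-1, 1, -41], 0]
    - [[-1, 1, -45], 0]
    - [[-1, 1, -46], 0]
    - [[-1, 1, -46], 0]
    - [[-1, 1, -46], 0]

```text
clock: 11.05
position: [0.5666, 0.1032, 0.3757]
ee_rot: [-0.121, 1.57, -1.148]
force: [-0.1, 0.3, -4.1]
gripper_width: 0.085
```

```bash
cat >> h.py <<'E'
def rep():
    s,R=st();p=s['position'];f=s['force'];m=s['moment']
    print('t %.2f'%s['clock'],'hole x %.1f y %.1f z %.1f mm'%(((p[:2]-P0)@xb)*1000+50,((p[:2]-P0)@yb)*1000-46,p[2]*1000-162.8),'F(xb,yb,z) %.1f %.1f %.1f'%(f[:2]@xb,f[:2]@yb,f[2]),'M',np.round([m[:2]@xb,m[:2]@yb,m[2]],2),'w %.1f'%(s['gripper_width']*93),'jaw %.2f'%np.degrees(np.arctan2(R[1,1],R[0,1])))
E
python3 -c "from h import *;rep()"
```

```text
t 11.05 hole x -14.6 y -170.1 z 212.9 mm F(xb,yb,z) 0.3 -0.1 -4.1 M [ 0.02  0.1  -0.05] w 7.9 jaw 31.14
```

>>> apply_moves:
  steps:
    - [[1, 0, -1], 0]
    - [[1, 0, -2], 0]
    - [[1, 0, -2.5], 0]
    - [[1, 0, -3], 0]
    - [[1, 0, -3.5], 0]
    - [[1, 0, -4], 0]
    - [[1, 0, -4], 0]

```text
clock: 11.63
position: [0.5643, 0.1072, 0.3748]
ee_rot: [3.016, 1.571, 1.989]
force: [-0.5, -0.8, -3.9]
gripper_width: 0.082
```

```bash
python3 -c "from h import *;rep()"
```

```text
t 11.63 hole x -10.0 y -170.1 z 212.0 mm F(xb,yb,z) -0.5 0.9 -3.9 M [ 0.05  0.11 -0.01] w 7.7 jaw 31.18
```

>>> apply_moves:
  steps:
    - [[0, 0, -0.5], 0]
    - [[0, 0, -1], 0]
    - [[0, 0, -1.5], 0]
    - [[0, 0, -2], 0]
    - [[0, 0, -2], 0]

```text
clock: 12.05
position: [0.5632, 0.1089, 0.3748]
ee_rot: [2.642, 1.571, 1.616]
force: [-0.4, 0.3, -3.4]
gripper_width: 0.082
```

```bash
python3 -c "from h import *;rep()"
```

```text
t 12.05 hole x -8.0 y -170.1 z 212.0 mm F(xb,yb,z) 0.4 0.2 -3.4 M [0.07 0.11 0.01] w 7.7 jaw 31.19
```

>>> apply_moves:
  steps:
    - [[0, 0, -0.5], 0]
    - [[0, 0, -1], 0]
    - [[0, 0, -1.5], 0]
    - [[0, 0, -2], 0]
    - [[0, 0, -2], 0]

```text
clock: 12.47
position: [0.5622, 0.1106, 0.3748]
ee_rot: [3.058, 1.571, 2.031]
force: [-0.3, -0.5, -4.3]
gripper_width: 0.082
```

```bash
python3 -c "from h import *;rep()"
```

```text
t 12.47 hole x -6.0 y -170.1 z 212.0 mm F(xb,yb,z) -0.3 0.5 -4.3 M [0.11 0.11 0.07] w 7.6 jaw 31.18
```

>>> apply_moves:
  steps:
    - [[0, 0, -0.5], 0]
    - [[0, 0, -1], 0]
    - [[0, 0, -1.5], 0]
    - [[0, 0, -1.5], 0]

```text
clock: 12.8
position: [0.5618, 0.111, 0.3749]
ee_rot: [-0.035, 1.569, -1.063]
force: [0.7, -2.5, -3.2]
gripper_width: 0.082
```

```bash
python3 -c "from h import *;rep()"
```

```text
t 12.80 hole x -5.4 y -170.0 z 212.1 mm F(xb,yb,z) -2.5 0.6 -3.2 M [ 0.14  0.55 -0.1 ] w 7.6 jaw 31.11
```

>>> apply_moves:
  steps:
    - [[0, 0, -0.5], 0]
    - [[0, 0, -1], 0]
    - [[0, 0, -1.5], 0]
    - [[0, 0, -1.5], 0]

```text
clock: 13.13
position: [0.5613, 0.1115, 0.3749]
ee_rot: [-0.143, 1.568, -1.172]
force: [2.1, -4.7, -2.7]
gripper_width: 0.08
```

```bash
python3 -c "from h import *;rep()"
```

```text
t 13.13 hole x -4.8 y -169.8 z 212.1 mm F(xb,yb,z) -5.1 0.7 -2.7 M [ 0.18  1.17 -0.19] w 7.5 jaw 31.05
```

Light contact at about 5 N, most likely the hanger plate on the screw head. I'll ease to about 3 N and scan sideways in lines, checking x for a drop-in.

>>> apply_moves:
  steps:
    - [[0, -0.5, 0.5], 0]
    - [[0, -1, 0.7], 0]
    - [[0, -1.5, 0.7], 0]
    - [[0, -2, 0.7], 0]
    - [[0, -2.5, 0.7], 0]
    - [[0, -3, 0.7], 0]
    - [[0, -3.5, 0.7], 0]
    - [[0, -4, 0.7], 0]
    - [[0, -4, 0.7], 0]

```text
clock: 13.88
position: [0.5586, 0.1103, 0.3752]
ee_rot: [1.352, 1.567, 0.324]
force: [3.9, -2.9, -5.0]
gripper_width: 0.082
```

```bash
python3 -c "from h import *;rep()"
```

```text
t 13.88 hole x -4.4 y -166.9 z 212.4 mm F(xb,yb,z) -4.5 -1.9 -5.0 M [-0.39  1.23 -0.4 ] w 7.6 jaw 31.10
```

>>> apply_moves:
  steps:
    - [[0, 0.7, 0], 0]
    - [[0, 1.4, 0], 0]
    - [[0, 2.1, 0], 0]
    - [[0, 2.8, 0], 0]
    - [[0, 3.5, 0], 0]
    - [[0, 4.2, 0], 0]
    - [[0, 4.9, 0], 0]
    - [[0, 5.6, 0], 0]
    - [[0, 6.3, 0], 0]
    - [[0, 7, 0], 0]
    - [[0, 7.5, 0], 0]
    - [[0, 8, 0], 0]
    - [[0, 8, 0], 0]

```text
clock: 14.97
position: [0.5635, 0.1148, 0.3736]
ee_rot: [-1.996, 1.567, -3.021]
force: [0.1, -2.1, -7.0]
gripper_width: 0.086
```

```bash
python3 -c "from h import *;rep()"
```

```text
t 14.97 hole x -3.1 y -173.4 z 210.8 mm F(xb,yb,z) -1.8 1.0 -7.0 M [ 0.53  0.79 -0.02] w 8.0 jaw 31.26
```

>>> apply_moves:
  steps:
    - [[0.4, 0, 0], 0]
    - [[0.8, 0, 0], 0]
    - [[1.2, 0, 0], 0]
    - [[1.6, 0, 0], 0]
    - [[2, 0, 0], 0]
    - [[2, 0, 0], 0]

```text
clock: 15.47
position: [0.5644, 0.1156, 0.3731]
ee_rot: [2.263, 1.568, 1.238]
force: [-0.3, 0.3, -5.1]
gripper_width: 0.086
```

```bash
python3 -c "from h import *;rep()"
```

```text
t 15.47 hole x -2.9 y -174.6 z 210.3 mm F(xb,yb,z) 0.4 0.1 -5.1 M [ 0.2  -0.07  0.05] w 8.0 jaw 31.23
```

The x force fell to zero as x advanced, so the head seems to have found the hole. Pressing on gently.

>>> apply_moves:
  steps:
    - [[0, 0, -0.5], 0]
    - [[0, 0, -1], 0]
    - [[0, 0, -1.5], 0]
    - [[0, 0, -2], 0]
    - [[0, 0, -2.5], 0]
    - [[0, 0, -2.5], 0]

```text
clock: 15.97
position: [0.5633, 0.1167, 0.3731]
ee_rot: [1.506, 1.57, 0.479]
force: [0.9, 1.0, -4.2]
gripper_width: 0.084
```

```bash
python3 -c "from h import *;rep()"
```

```text
t 15.97 hole x -1.4 y -174.3 z 210.3 mm F(xb,yb,z) 0.4 -1.3 -4.2 M [ 0.08  0.13 -0.  ] w 7.8 jaw 31.16
```

>>> apply_moves:
  steps:
    - [[0, 0, -0.5], 0]
    - [[0, 0, -1], 0]
    - [[0, 0, -1.5], 0]
    - [[0, 0, -2], 0]
    - [[0, 0, -2.5], 0]
    - [[0, 0, -2.5], 0]

```text
clock: 16.47
position: [0.5618, 0.119, 0.3728]
ee_rot: [2.601, 1.571, 1.574]
force: [0.2, 0.7, -3.9]
gripper_width: 0.084
```

```bash
python3 -c "from h import *;rep()"
```

```text
t 16.47 hole x 1.4 y -174.2 z 210.0 mm F(xb,yb,z) 0.5 -0.6 -3.9 M [0.12 0.1  0.02] w 7.8 jaw 31.19
```

>>> apply_moves:
  steps:
    - [[0, 0, -0.5], 0]
    - [[0, 0, -1], 0]
    - [[0, 0, -1.5], 0]
    - [[0, 0, -1.5], 0]

```text
clock: 16.8
position: [0.5611, 0.1201, 0.3728]
ee_rot: [2.518, 1.571, 1.491]
force: [-0.8, -0.8, -3.1]
gripper_width: 0.088
```

```bash
python3 -c "from h import *;rep()"
```

```text
t 16.80 hole x 2.7 y -174.1 z 210.0 mm F(xb,yb,z) -0.3 1.1 -3.1 M [ 0.07  0.09 -0.04] w 8.2 jaw 31.18
```

>>> apply_moves:
  steps:
    - [[0, 0, -0.5], 0]
    - [[0, 0, -1], 0]
    - [[0, 0, -1.5], 0]
    - [[0, 0, -2], 0]
    - [[0, 0, -2], 0]

```text
clock: 17.22
position: [0.5607, 0.1205, 0.3728]
ee_rot: [0.006, 1.568, -1.022]
force: [2.9, -3.6, -3.6]
gripper_width: 0.086
```

```bash
python3 -c "from h import *;rep()"
```

```text
t 17.22 hole x 3.3 y -174.0 z 210.0 mm F(xb,yb,z) -4.6 -0.6 -3.6 M [ 0.11  1.01 -0.07] w 8.0 jaw 31.08
```

Contact came at x = +3.3 mm, 8.8 mm beyond the head contact, so the box lies flush with the head in the pocket. Easing the push, then sliding down and watching forces.

>>> apply_moves:
  steps:
    - [[0, 0, 0.5], 0]
    - [[0, 0, 1], 0]
    - [[1, 0, 1], 0]
    - [[2, 0, 1], 0]
    - [[3, 0, 1], 0]
    - [[4, 0, 1], 0]
    - [[5, 0, 1], 0]
    - [[5, 0, 1], 0]

```text
clock: 17.88
position: [0.5612, 0.1206, 0.3682]
ee_rot: [0.95, 1.569, -0.077]
force: [2.3, -4.7, -2.5]
gripper_width: 0.086
```

```bash
python3 -c "from h import *;rep()"
```

```text
t 17.88 hole x 3.1 y -174.4 z 205.4 mm F(xb,yb,z) -5.2 0.4 -2.5 M [ 0.07  1.03 -0.09] w 8.0 jaw 31.13
```

>>> apply_moves:
  steps:
    - [[0, 0, 0.5], 0]
    - [[1, 0, 1], 0]
    - [[2, 0, 1], 0]
    - [[3, 0, 1], 0]
    - [[4, 0, 1], 0]
    - [[5, 0, 1], 0]
    - [[6, 0, 1], 0]
    - [[6, 0, 1], 0]

```text
clock: 18.55
position: [0.561, 0.1202, 0.3614]
ee_rot: [-2.671, 1.57, 2.586]
force: [1.9, -1.7, -2.9]
gripper_width: 0.088
```

```bash
python3 -c "from h import *;rep()"
```

```text
t 18.55 hole x 2.8 y -174.1 z 198.6 mm F(xb,yb,z) -2.5 -0.7 -2.9 M [-0.14  0.88 -0.04] w 8.2 jaw 31.18
```

>>> apply_moves:
  steps:
    - [[1, 0, 0], 0]
    - [[2, 0, 0], 0]
    - [[3, 0, 0], 0]
    - [[3.5, 0, 0], 0]
    - [[4, 0, 0], 0]
    - [[4, 0, 0], 0]

```text
clock: 19.05
position: [0.561, 0.1201, 0.3575]
ee_rot: [-2.26, 1.57, 2.996]
force: [2.5, -1.8, -2.6]
gripper_width: 0.084
```

```bash
python3 -c "from h import *;rep()"
```

```text
t 19.05 hole x 2.7 y -174.0 z 194.7 mm F(xb,yb,z) -2.8 -1.2 -2.6 M [ 0.03  0.73 -0.04] w 7.8 jaw 31.18
```

>>> apply_moves:
  steps:
    - [[0.5, 0, 0], 0]
    - [[1, 0, 0], 0]
    - [[1.5, 0, 0], 0]
    - [[1.5, 0, 0], 0]

```text
clock: 19.38
position: [0.561, 0.1202, 0.3561]
ee_rot: [-2.584, 1.57, 2.672]
force: [1.6, -1.1, -2.7]
gripper_width: 0.086
```

```bash
python3 -c "from h import *;rep()"
```

```text
t 19.38 hole x 2.8 y -174.1 z 193.3 mm F(xb,yb,z) -1.8 -0.7 -2.7 M [ 0.05  0.72 -0.01] w 8.0 jaw 31.18
```

>>> apply_moves:
  steps:
    - [[0.5, 0, 0], 0]
    - [[1, 0, 0], 0]
    - [[1.5, 0, 0], 0]
    - [[1.5, 0, 0], 0]

```text
clock: 19.72
position: [0.5611, 0.1202, 0.3549]
ee_rot: [2.614, 1.571, 1.588]
force: [0.6, -2.2, -1.3]
gripper_width: 0.083
```

```bash
python3 -c "from h import *;rep()"
```

```text
t 19.72 hole x 2.8 y -174.1 z 192.1 mm F(xb,yb,z) -2.2 0.6 -1.3 M [0.08 0.63 0.02] w 7.7 jaw 31.19
```

>>> apply_moves:
  steps:
    - [[0.5, 0, 0], 0]
    - [[1, 0, 0], 0]
    - [[1.5, 0, 0], 0]
    - [[1.5, 0, 0], 0]

```text
clock: 20.05
position: [0.5612, 0.1202, 0.3543]
ee_rot: [1.267, 1.57, 0.241]
force: [-0.9, -3.3, 5.5]
gripper_width: 0.084
```

```bash
python3 -c "from h import *;rep()"
```

```text
t 20.05 hole x 2.8 y -174.2 z 191.5 mm F(xb,yb,z) -2.4 2.5 5.5 M [0.32 0.35 0.07] w 7.8 jaw 31.17
```

The upward stop is firm at +5.5 N after about 18 mm including entry play, so the box is home. Relieving slightly, then releasing with a small opening.

>>> apply_moves:
  steps:
    - [[-0.3, 0, 0.3], 0]
    - [[-0.6, 0, 0.6], 0]
    - [[-0.6, 0, 0.6], 0]

```text
clock: 20.3
position: [0.5613, 0.1201, 0.3543]
ee_rot: [2.268, 1.57, 1.242]
force: [-0.9, -2.2, 3.7]
gripper_width: 0.082
```

```bash
python3 -c "from h import *;rep()"
```

```text
t 20.30 hole x 2.5 y -174.3 z 191.5 mm F(xb,yb,z) -1.4 1.9 3.7 M [0.2  0.12 0.03] w 7.7 jaw 31.19
```

>>> apply_moves:
  steps:
    - [[0, 0, 0], 0]
    - [[0, 0, 0], 0]
    - [[0, 0, 0], 0]
    - [[0, 0, 0], 0]
    - [[0, 0, 0], 0]
    - [[0, 0, 0], 0]
  grip: 32

```text
clock: 20.8
position: [0.5614, 0.1197, 0.3537]
ee_rot: [-3.126, 1.57, 2.131]
force: [0.1, -1.1, -0.1]
gripper_width: 0.341
```

```bash
python3 - <<'E'
from h import *
rep()
a=snap('side','s5.png')
cv2.imwrite('pics/c8.png',cv2.resize(a[80:220,180:320],None,fx=4,fy=4,interpolation=2))
E
```

```text
t 20.80 hole x 2.2 y -174.2 z 190.9 mm F(xb,yb,z) -1.0 0.4 -0.1 M [-0.09  0.11 -0.01] w 31.7 jaw 31.18
```

View pics/c8.png

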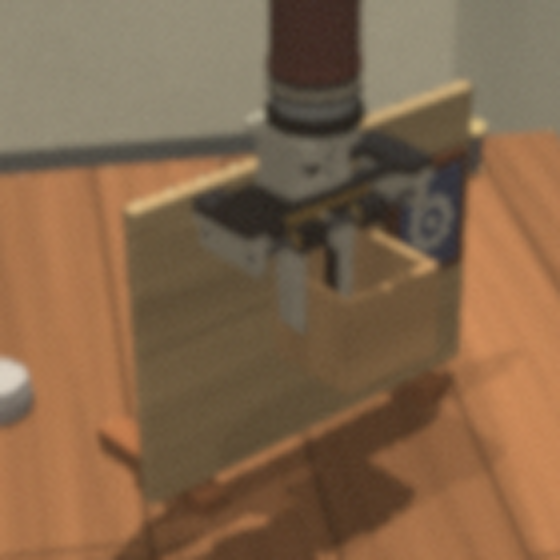

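Released, with no load on the fingers; the box hangs flush. Withdrawing straight up and then away.

>>> apply_moves:
  steps:
    - [[-2, 0, 0], 0]
    - [[-5, 0, 0], 0]
    - [[-10, 0, 0], 0]
    - [[-18, 0, 0], 0]
    - [[-28, 0, 0], 0]
    - [[-40, 0, 0], 0]
    - [[-55, 0, 0], 0]
    - [[-70, 0, 0], 0]
    - [[-85, 0, 0], 0]
    - [[-100, 0, 0], 0]
    - [[-110, 0, 10], 0]
    - [[-115, 0, 30], 0]
    - [[-115, 0, 60], 0]
    - [[-115, 0, 90], 0]
    - [[-115, 0, 120], 0]
    - [[-115, 0, 145], 0]
    - [[-115, 0, 160], 0]
    - [[-115, 0, 160], 0]

```text
clock: 22.35
position: [0.6455, -0.0222, 0.469]
ee_rot: [-0.064, 1.568, -1.098]
force: [0.1, -0.9, 0.2]
gripper_width: 0.346
```

```bash
python3 - <<'E'
from h import *
rep()
a=snap('side','s6.png');b=snap('top','t6.png')
A=cv2.resize(a[90:210,190:320],None,fx=3,fy=3,interpolation=2);B=cv2.resize(b[90:210,100:230],None,fx=3,fy=3,interpolation=2)
cv2.imwrite('pics/c9.png',np.hstack([A,B]))
for n in('jar','reel','tin'):
  print(n,[np.round(eyes.recognise(c,n)[0]['centre'],1) if eyes.recognise(c,n) else None for c in('side','top')])
E
```

```text
t 22.35 hole x -162.7 y -172.7 z 306.2 mm F(xb,yb,z) -0.8 0.4 0.2 M [-0.07  0.11 -0.03] w 32.2 jaw 30.74
jar [array([217.1, 307.6]), array([368.7, 253. ])]
reel [array([342.8, 302.4]), array([382.7, 148.1])]
tin [array([181.6, 174.4]), array([135.3, 282.2])]
```

View pics/c9.png

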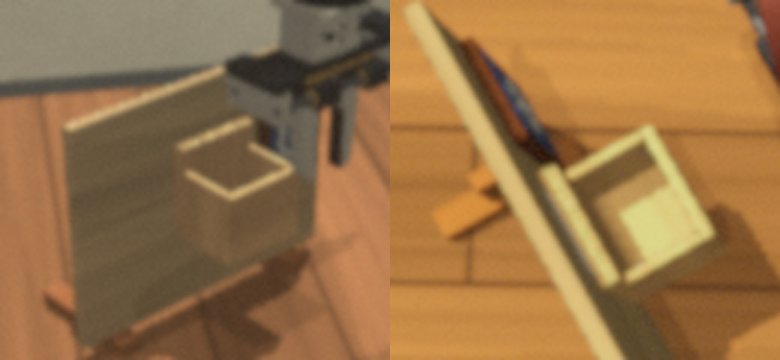

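The box hangs alone on the board, back parallel to it, gripper clear. A quick numeric level check, then I'll hand in.

```bash
python3 - <<'E'
from h import *
print('back-top corners (yb,z):',face((250,139.5),-.010),face((273.5,130),-.010))
b=cv2.imread('pics/t6.png');h=cv2.cvtColor(b,cv2.COLOR_BGR2HSV)
m=cv2.inRange(h,(22,50,170),(36,255,255));n,l,s,c=cv2.connectedComponentsWithStats(m)
for i in range(1,n):
    if s[i,4]>120 and 140<c[i][0]<220 and 120<c[i][1]<200:
        r=cv2.boxPoints(cv2.minAreaRect(np.argwhere(l==i)[:,::-1].astype(np.float32)));w=np.array([onz('top',p,.229)[:2] for p in r]);print(s[i,4],[((q-P0)@xb*1000).round(1) for q in w],[((q-P0)@yb*1000).round(1) for q in w])
print(ctrl.sign_off())
E
```

```text
back-top corners (yb,z): [-0.1246  0.2263] [-0.2267  0.2257]
761 [np.float64(-23.8), np.float64(-93.1), np.float64(-93.9), np.float64(-25.2)] [np.float64(-214.0), np.float64(-215.4), np.float64(-117.3), np.float64(-116.4)]
198 [np.float64(-5.3), np.float64(-16.3), np.float64(-16.0), np.float64(-5.0)] [np.float64(-222.7), np.float64(-222.8), np.float64(-124.2), np.float64(-124.3)]
the job is handed in; nothing more can be done
None
```

The box is hanging on the screw, upright and flush, and the job is handed in at about 23 s of the 67 s allowed.

- **Grip:** I first held the front wall as suggested. The gripper body reaches 94 mm along the jaws, and only 88 mm was free to the board. I let go with the box still standing on the table and regrasped the side wall away from the medallion.
- **Feeling for the head:** The hanger met the screw head at about 3 to 5 N. A sideways scan and a 2 mm downward shift found the hole, and the box went on 8.8 mm to the board at about 5 N.
- **Sliding home:** It slid down about 18 mm to a firm stop. That is 2 mm more than the nominal 16 mm, which I put down to play in the hole. Only then did I release, and the finger load fell to about zero.

**Last checks:**
- **Level:** both top corners of the back board are at about 226 mm, 0.6 mm apart.
- **Flush:** the back board's rear face is parallel to the board within 0.3 mm, 5 mm off it by the camera. That fits the 3 mm stand-off of hanger and bumpers within calibration error.
- **Bystanders:** the reel looks unmoved. The jar and tin detections came out up to 4 pixels from the start. I never went near either one after the start, so I take that as detection noise, but I did not confirm it with a closer look.
- **Forces:** contact readings at the ends of the moves stayed under about 6 N. Forces between those readings were not recorded.

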